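Tip a display module out of its packing foam and turn it face up

ROBOT

A 6-joint arm with a two-finger parallel gripper is mounted at the origin on the work surface. World frame = base frame: x ahead of the robot, y to its left, z up, the work surface at z = 0. Lengths are in m, angles in degrees, forces in N, time in s.
With the tool pointing down it reaches from about 0.4 to 0.925 m from the base axis. Payload 12.5 kg.
Tool frame: the origin (TCP) lies on the centre line of the jaws, within the pads' length; the fingertips stand 14 mm ahead of it and the grasp point (between the pads) lies 5 mm behind it (ctrl.tip_extent is the distance from the TCP to the fingertips, in m); z points along the fingers, y is the line along which they close (so a half turn about z gives the same grasp; the last joint's range is limited). The gripper opens to 95 mm and grips with 3 to 60 N. Pads are 20 mm wide; open, the fingers measure 119 mm over their backs; the gripper's body (75 mm by 180 mm) begins 59 mm behind the grasp point.
Start: joints at [-81.165, 28.126, 89.318, -0, 62.55, -6.05], TCP at [0.161, -0.604, 0.229] pointing down, gripper open.
Joint ranges: [-177.58, 177.58], [-47.91, 125.51], [2.72, 160], [-65.01, 245.01], [3.68, 167.84], [-153.87, 153.87]. Speed limits (degrees/s): [127.2, 127.2, 159.86, 180, 180, 180].

INTERFACE

Orientations are given as [roll, pitch, yaw] about the fixed x, y, z axes, in that order (R = Rz(yaw) Ry(pitch) Rx(roll)).
In Python, from rig import ctrl gives the robot as it stands.
- The arm moves only by the shell command python3 -m pendant 'ROWS' [OPENING] [FORCE]. ROWS is a JSON object of lists of equal length, an entry for each row: "travel": the shift along the tool's x, y, z each as a share of 0.06 m, from -1 to 1, a list of three; "roll": the turn about the tool's z as a share of 5 degrees, from -1 to 1. In form: {"travel": [[tx, ty, tz], ...], "roll": [roll, ...]}. A call has 1 to 10 rows; each row shifts and turns the commanded pose from where the row before left it, along the tool's axes as they then stand; what a row does not reach is not made up. A row lasts 1/8 s, in which the tool goes at most 62.5 mm and 10.7 degrees, less where a joint would pass 70% of its speed; a pose out of reach is approached as far as the arm can. A call with a number of a shift or a turn outside -1 to 1 is refused whole. A call with a gripper value outside its range is refused whole. OPENING is the gripper command: -1 is shut, 1 is fully open, values between are in proportion, set as the call begins (- or left out, the last holds). The fingers move at their own pace and stop on an object; FORCE is the grip in N (left out, the last holds). Time passes only in rows, so rows that do not move let the fingers close. It gives the time, the measured TCP pose, the force, the opening and the grip force at its end, in the units of the state.
- ctrl.get_state(): the state, without advancing time (a new reading comes with each control period).
- ctrl.capture(name): name is "scene" or "top" or "wrist"; returns (picture, depth): 480x640x3 uint8, red, green, blue; 480x640 float32, m along the optical axis (not along the pixel's ray), 0 where there is no reading.
- ctrl.camera_params(name): a dict with "camera_matrix" (3x3 intrinsics, pixels), "k1" (the pictures are not rectified: a ray, as slopes to the right and down, at radius r is drawn at 1 + k1 r^2 times it, then the intrinsics apply), "extrinsics" (4x4, takes a point from camera to world coordinates). Camera axes: x right, y down, z forward; pixel columns grow to the right and rows downward; lengths in m; the calibration is good to about 2 mm. A picture is of the moment at which its call begins: read the wrist's pose just before it. camera_params takes no time and is no camera call; for the wrist camera it gives the pose at the moment of the call.
- ctrl.hand_in(): hands the job in; it is judged then, once.
Trained networks look in the newest picture that a camera, given by its name, has taken for a name from the list of things; names that differ only in an ending like _2 or _b are one class to them, and where a whole thing is asked for, a point or a joint stands for the part that bears it (a point fixed in the world has none). Each returns a list of dicts, best first, with "confidence" (0 to 1); they miss things now and then, are a little off and sometimes report something else, mostly with a low value. They report only what shows in the picture. A call takes as long as a camera call.
- ctrl.look_for(target, camera): "bbox" ([left, top, width, height] as shares, 0 to 1, of the picture: columns of its width, rows of its height, round what is visible of it).
The state is a dict: "time_s": time; "joint_positions": joint angles; "qd": joint speeds; "effort": joint torques, N m; "ee_pos": TCP position; "ee_rot": TCP orientation; "force": force on the tool from outside, world axes, zero at the start; "torque": the same for the moment, N m; "opening": finger opening in m; "grasp_force": force on a finger pad.
Only numpy, scipy, OpenCV 4.12 (cv2) and the standard library are available. Lean on these libraries where they do the work, as an engineer would, in place of code of your own. Each camera call takes 0.05 s, during which the arm holds its last target. There are 200 camera calls.

TASK

The display module lies face down in the dark packing foam, its grooved end caught under the orange keeper bar. Lift its free edge first so that it tilts out from under the bar, then turn it over and leave it lying face up, flat on the blue mat, released. Set it down rather than dropping it, and leave the screwdriver, the gear motor and the jar where they are.

Things in the scene. Friction and masses are not known exactly. Their poses are not given: they have to be found in the camera images.
- module_center (a point): Centre of the display module, a grey box 76 mm long (x) x 56 wide (y) x 48 thick (z), 0.2 kg. +z points out of its back (two green terminal strips); the face with green screen and three buttons looks along -z. So z is up while it lies face down, down when face up. Long sides flat. Centre is 24 mm up when it lies flat, 38 mm up when it stands (steadily) on its +x or -x end.
- module_toe (a point): Middle of the module's edge where its face meets its +x end: 38 mm along x and 24 mm along -z from module_center, same axes. The module tips out of the foam about this edge. The +x end has a groove across its full width, 10 mm deep, from 8 to 22 mm behind the face; the -x end is plain.
- foam_tray: Fixed dark foam block (stiff) 170 (x) x 115 (y) x 20 mm high, origin under its centre. Its central pocket, 79 x 59 mm with four upright walls, floor 5.5 mm above the bench, holds the module face down with 1.5 mm play all round, module x along tray x, 33.5 mm of it standing proud of the foam.
- bar_edge (a point): Middle of the underside edge of the fixed orange bar at the pocket's +x end. Bar: 58 mm wide, 4 mm thick, 16 to 20 mm above the bench, overhangs the pocket by 6.5 mm into the module's groove, 2.5 mm above its face plate. That end cannot rise until the module's -x edge is lifted over the pocket wall (11 degrees) and it is drawn 6 mm or more towards -x. Same axes as foam_tray.
- mat: Fixed flat blue mat 240 mm (x) x 200 mm (y) x 3 mm thick on the bench; origin at the centre of its underside.
- screwdriver: Loose screwdriver lying on the bench, to be left alone; lies along its x axis, about 200 mm long, low.
- gearmotor: Loose gear motor, aluminium block 60 x 60 x 45 mm with a dark round motor on top (75 mm high in all), origin under its centre; to be left alone.
- jar: Loose small jar with red cap, 50 mm diameter, 55 mm high, origin under its centre; to be left alone.

How it is judged (in metres and radians):
On the way:
1. the module is tilted by 10 degrees or more with its grooved edge still down in the foam pocket (angle between module_center's own z axis and vertical above 0.17 rad and z of module_toe in the frame of foam_tray below 0.018 m and x of module_toe in the frame of foam_tray between 0 and 0.05 m), for 0.1 s.
At the end, for the whole second after the job is handed in: The module lies at rest face up (within 5.8 degrees) flat on the blue mat, its centre at least 28 mm inside every edge of the mat (height within 4 mm of lying on it), and nothing holds it (angle between module_center's own z axis and vertical above 3.04 rad and x of module_center in the frame of mat between -0.092 and 0.092 m and y of module_center in the frame of mat between -0.072 and 0.072 m and z of module_center in the frame of mat between 0.023 and 0.031 m and linear speed of module below 0.02 m/s and angular speed of module below 0.2 rad/s); the robot touches nothing.
It fails at once if the module is dropped or thrown: it moves faster than 0.7 m/s with no finger on it (a fall of more than about 25 mm) (linear speed of module above 0.7 m/s and contact force between the fingers and module below 0.05 N).
It fails at once if the screwdriver, gear motor or jar is moved by more than 30 mm (distance of any of screwdriver, gearmotor, jar from where it was at the start of the episode above 0.03 m).
It also fails if it takes over 59 s, if anything falls off the work surface, if the arm or the gripper's body presses on something with over 40 N, if the wrist force passes 120 N, or if a joint passes its speed limit or range.

## Working session

There is one attempt and no reset: what is moved stays moved. The work goes in short steps, Python scripts to look and compute and a shell command to move; the robot and the scene stay as the last step left them, time stands still between calls to the robot, and variables do not carry over. Pictures are saved under pics/ and viewed, at most 14 in all, crops included, and the job is handed in when it is done.

```bash
mkdir -p pics; ls; python3 - <<'E'
from rig import ctrl
import cv2,numpy as np
ims=[]
for n in("top","scene"):
    p,d=ctrl.capture(n); np.savez(n+'.npz',p=p,d=d); ims.append(p)
    cv2.imwrite(f'pics/{n}0.png',p[:,:,::-1])
    for t in("module_center","foam_tray","mat","screwdriver","gearmotor","jar"):
        if n=="top": print(n,t,[(np.round(np.array(r["bbox"])*[640,480,640,480]),round(r["confidence"],2)) for r in ctrl.look_for(t,n)[:1]])
    print(ctrl.camera_params(n))
print(ctrl.get_state(),ctrl.tip_extent)
E
```

```text
pics
top module_center [(array([236., 241.,  38.,  34.]), 0.67)]
top foam_tray [(array([210., 216.,  85.,  85.]), 0.88)]
top mat [(array([398., 195., 112., 125.]), 0.59)]
top screwdriver [(array([348., 277.,  14.,  79.]), 0.85)]
top gearmotor [(array([348., 126.,  32.,  36.]), 0.69)]
top jar [(array([155., 337.,  19.,  22.]), 0.7)]
{'camera_matrix': array([[583.41153613,   0.        , 315.06113982],
       [  0.        , 583.41153613, 247.87851649],
       [  0.        ,   0.        ,   1.        ]]), 'k1': 0.05841126467167834, 'extrinsics': array([[ 0.00502012, -0.9970064 ,  0.07715591,  0.44744602],
       [-0.99995681, -0.0044015 ,  0.00818574,  0.06239194],
       [-0.00782164, -0.07719367, -0.99698544,  1.36488666],
       [ 0.        ,  0.        ,  0.        ,  1.        ]])}
{'camera_matrix': array([[527.34945981,   0.        , 309.93353117],
       [  0.        , 527.34945981, 244.74523627],
       [  0.        ,   0.        ,   1.        ]]), 'k1': -0.10782161607695746, 'extrinsics': array([[ 0.37289313,  0.75992471, -0.53241445,  1.22549935],
       [ 0.92780221, -0.31252629,  0.20374095, -0.1731825 ],
       [-0.01156573, -0.5699489 , -0.82159874,  1.07867481],
       [ 0.        ,  0.        ,  0.        ,  1.        ]])}
{'time_s': 0.4, 'joint_positions': array([-8.11653177e+01,  2.81334226e+01,  8.93241436e+01,  1.02526859e-04,
        6.25494838e+01, -6.04816896e+00]), 'qd': array([-0.07838725, -0.04481521, -0.0310007 , -0.06375909,  0.02568627,
       -0.02393777]), 'effort': array([-1.49682412e-03, -6.11917305e+01, -2.58178121e+01,  6.92120916e-02,
        4.52620955e-02, -2.91518643e-05]), 'ee_pos': array([ 0.16056928, -0.60399396,  0.2285512 ]), 'ee_rot': array([-1.79992999e+02, -8.33301625e-04,  1.48828040e+01]), 'force': array([-1.00471489,  0.18296844,  1.46324066]), 'torque': array([ 0.0068694 , -0.04741333,  0.00450622]), 'grasp_force': 0.0, 'opening': 0.09509423440998856} 0.014
```

```bash
cat > h.py <<'E'
import numpy as np,cv2
from rig import ctrl
def world(n,uv,z=None,d=None):
    c=ctrl.camera_params(n);uv=np.asarray(uv,float).reshape(-1,2);K=c["camera_matrix"];T=c["extrinsics"]
    q=(uv-K[:2,2])/K[0,0];s=q.copy()
    for _ in range(10): s=q/(1+c["k1"]*(s**2).sum(1,keepdims=True))
    r=np.c_[s,np.ones(len(s))]
    w=r@T[:3,:3].T
    if d is None: d=(z-T[2,3])/w[:,2]
    return T[:3,3]+w*np.asarray(d).reshape(-1,1)
E
python3 - <<'E'
import cv2,numpy as np
p=np.load('top.npz')['p'];c=p[100:375,130:530]
cv2.imwrite('pics/a1.png',cv2.resize(c,(800,550),interpolation=cv2.INTER_CUBIC)[:,:,::-1])
from h import *
f=np.load('top.npz');d=f['d'];v,u=np.mgrid[0:480,0:640]
w=world("top",np.c_[u.ravel(),v.ravel()],d=d.ravel());z=w[:,2].reshape(d.shape)
box=(u>200)&(u<310)&(v>205)&(v<310)
def rect(m,n):
    pts=w[m.ravel()];r=cv2.minAreaRect(pts[:,:2].astype(np.float32));print(n,np.round(r[0],4),np.round(r[1],4),round(r[2],1),np.round(np.median(pts[:,2]),4),len(pts))
rect(box&(z>.045)&(z<.07),"module");rect(box&(z>.012)&(z<.026),"tray")
hsv=cv2.cvtColor(p,cv2.COLOR_RGB2HSV)
o=box&(abs(hsv[...,0].astype(int)-14)<8)&(hsv[...,1]>130)&(hsv[...,2]>110);rect(o,"bar")
b=(abs(hsv[...,0].astype(int)-108)<14)&(hsv[...,1]>110)&(u>380)&(u<530)&(v>180)&(v<330);rect(b,"mat")
for n,(x,y,a,bb) in dict(screw=(348,277,14,79),gear=(348,126,32,36),jar=(155,337,19,22)).items():
    print(n,np.round(world("top",[[x,y],[x+a,y+bb]],z=.03),3).tolist())
E
```

```text
module [0.5295 0.2146] [0.0787 0.0575] 50.4 0.0533 871
tray [0.5299 0.2145] [0.1725 0.1165] 50.3 0.0195 2742
bar [0.5657 0.2588] [0.0378 0.0603] 47.1 0.0196 328
mat [ 0.5451 -0.1582] [0.4058 0.2609] 81.1 0.0028 8811
screw [[0.484, -0.002, 0.03], [0.307, -0.034, 0.03]]
gear [[0.835, -0.002, 0.03], [0.751, -0.076, 0.03]]
jar [[0.347, 0.434, 0.03], [0.298, 0.39, 0.03]]
```

View pics/a1.png

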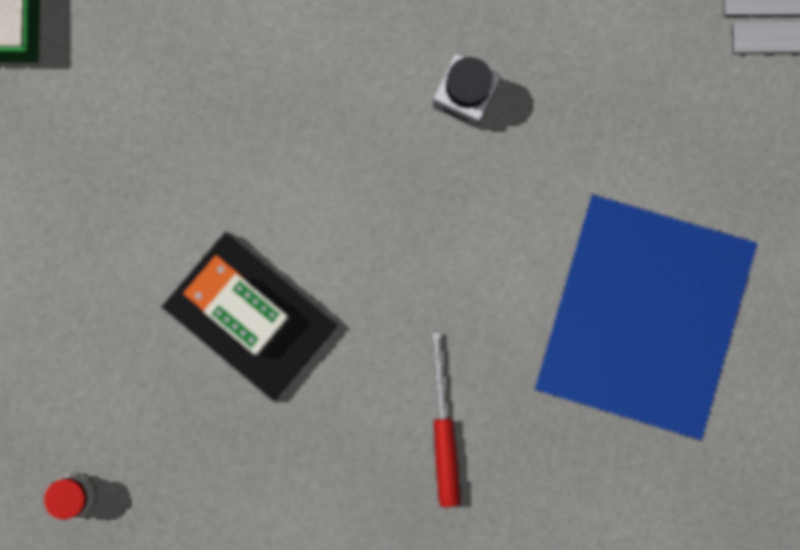

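View pics/scene0.png

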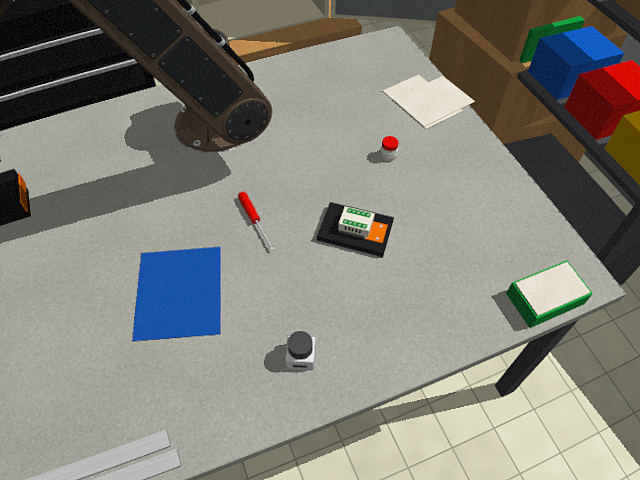

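The top view shows the bar end of the module towards world (+x,+y), at crop px (210,280). The mat corners are near crop (592,195), (757,243), (702,440) and (536,388). The screwdriver is between the tray and the mat, and the gear motor and jar are off the path. Next I compute the mat centre and the first moves.

```bash
cat >> h.py <<'E'
def go(target,yaw=None):
    """print shares in tool axes to target TCP, roll shares"""
    s=ctrl.get_state();from_=np.array(s["ee_pos"])
    from scipy.spatial.transform import Rotation as R
    r=R.from_euler('xyz',s["ee_rot"],degrees=True).as_matrix()
    print("share",np.round(r.T@(np.array(target)-from_)/.06,3),"roll",None if yaw is None else round(-(yaw-s["ee_rot"][2])/5,2))
E
python3 - <<'E'
from h import *
c=world("top",np.array([(592,195),(757,243),(702,440),(536,388)])/2+[130,100],z=.003)
print(c.round(3),c.mean(0))
go([.5,-.2,.229]);go([.5123,.1938,.229],50.4)
E
```

```text
[[ 0.673 -0.186  0.003]
 [ 0.616 -0.377  0.003]
 [ 0.388 -0.309  0.003]
 [ 0.446 -0.119  0.003]] [ 0.530855   -0.24786733  0.003     ]
share [ 7.197e+00 -5.054e+00 -7.000e-03] roll None
share [ 9.0810e+00 -1.1345e+01 -6.0000e-03] roll -7.1
```

```bash
python3 -m pendant '{"travel":[[0.8,-0.56,0],[0.8,-0.56,0],[0.8,-0.56,0],[0.8,-0.56,0],[0.8,-0.56,0],[0.8,-0.56,0],[0.8,-0.56,0],[0.8,-0.56,0],[0.8,-0.57,0],[0,0,0]],"roll":[0,0,0,0,0,0,0,0,0,0]}' 1 6
python3 -m pendant '{"travel":[[0.27,-0.9,0],[0.27,-0.9,0],[0.27,-0.9,0],[0.27,-0.9,0],[0.27,-0.9,0],[0.27,-0.9,0],[0.27,-0.9,0],[0,0,0],[0,0,0]],"roll":[0,0,0,0,0,0,0,0,0]}'
python3 -m pendant '{"travel":[[0,0,0],[0,0,0],[0,0,0],[0,0,0],[0,0,0],[0,0,0],[0,0,0],[0,0,0],[0,0,0]],"roll":[-1,-1,-1,-1,-1,-1,-1,-0.1,0]}'
python3 - <<'E'
from h import *
c=ctrl.camera_params("wrist");p,d=ctrl.capture("wrist")
np.savez('w1.npz',p=p,d=d)
cv2.imwrite('pics/w1.png',p[:,:,::-1])
v,u=np.mgrid[0:480,0:640]
w=world("wrist",np.c_[u.ravel(),v.ravel()],d=d.ravel());z=w[:,2].reshape(d.shape)
m=((z>.045)&(z<.06)&(d>.05)).astype(np.uint8)
n,l,s,ce=cv2.connectedComponentsWithStats(m)
i=1+np.argmax(s[1:,4]);pts=w[(l==i).ravel()]
r=cv2.minAreaRect(pts[:,:2].astype(np.float32));print(r,np.median(pts[:,2]),len(pts),s[i])
go([.5123,.1938,.037],50.4)
E
```

```text
time_s: 1.65
ee_pos: [0.502, -0.1974, 0.2286]
ee_rot: [180.0, -0.0, 15.2]
force: [-0.6, -0.4, 0.1]
opening: 0.0952
grasp_force: 0.0
time_s: 2.78
ee_pos: [0.5127, 0.1934, 0.2285]
ee_rot: [180.0, 0.0, 14.9]
force: [0.7, -0.8, -0.2]
opening: 0.0953
grasp_force: 0.0
time_s: 3.9
ee_pos: [0.5129, 0.1933, 0.2287]
ee_rot: [180.0, 0.0, 50.2]
force: [0.3, 0.1, 0.4]
opening: 0.0951
grasp_force: 0.0
((0.528556764125824, 0.2153623104095459), (0.07628633826971054, 0.05619329959154129), 50.43075180053711) 0.05259887674705127 6687 [ 290  142   72   96 6687]
share [-2.000e-03 -1.100e-02  3.194e+00] roll -0.03
```

View pics/w1.png

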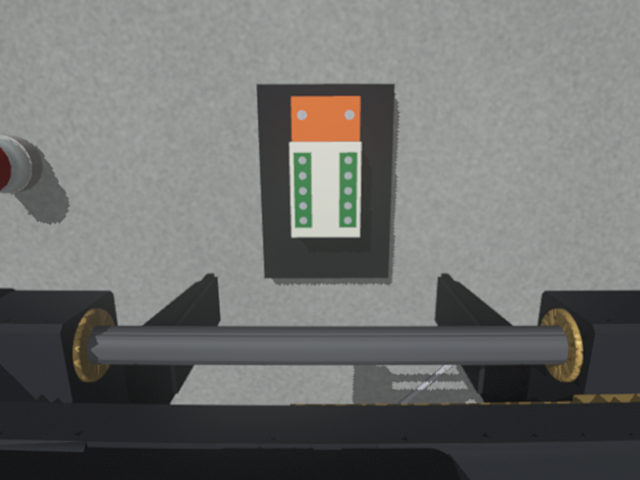

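The module is centred at px (325,190) with the bar ahead at rows 96–141, and the fingers are aligned with it. I go down, close, and lift gently.

```bash
python3 -m pendant '{"travel":[[-0.02,-0.02,0.8],[0,0,0.8],[0,0,0.8],[0,0,0.4],[0,0,0.36],[0,0,0],[0,0,0]],"roll":[0,0,0,0,0,0,0]}'
python3 -m pendant '{"travel":[[0,0,0],[0,0,0],[0,0,0],[0,0,0],[0,0,0],[0,0,0],[0,0,0],[0,0,0],[0,0,0],[0,0,0]],"roll":[0,0,0,0,0,0,0,0,0,0]}' -1 8
```

```text
time_s: 4.82
ee_pos: [0.5114, 0.194, 0.0397]
ee_rot: [180.0, -0.0, 50.4]
force: [-0.5, 0.3, 0.2]
opening: 0.095
grasp_force: 0.0
time_s: 6.08
ee_pos: [0.5111, 0.194, 0.039]
ee_rot: [180.0, -0.0, 50.4]
force: [-0.6, -0.5, 3.5]
opening: 0.056
grasp_force: 8.0
```

```bash
python3 -m pendant '{"travel":[[0.03,0,-0.04],[0.03,0,-0.05],[0.03,0,-0.05],[0.03,0,-0.05],[0.03,0,-0.05],[0.01,0,-0.02],[0,0,0],[0,0,0]],"roll":[0,0,0,0,0,0,0,0]}'
python3 - <<'E'
from h import *
p,d=ctrl.capture("scene");cv2.imwrite('pics/s2.png',cv2.resize(p[150:300,270:470],(800,600),interpolation=cv2.INTER_CUBIC)[:,:,::-1])
E
```

```text
time_s: 7.08
ee_pos: [0.5172, 0.2014, 0.0546]
ee_rot: [180.0, 0.0, 50.4]
force: [-0.2, -0.3, -2.8]
opening: 0.056
grasp_force: 8.0
```

View pics/s2.png

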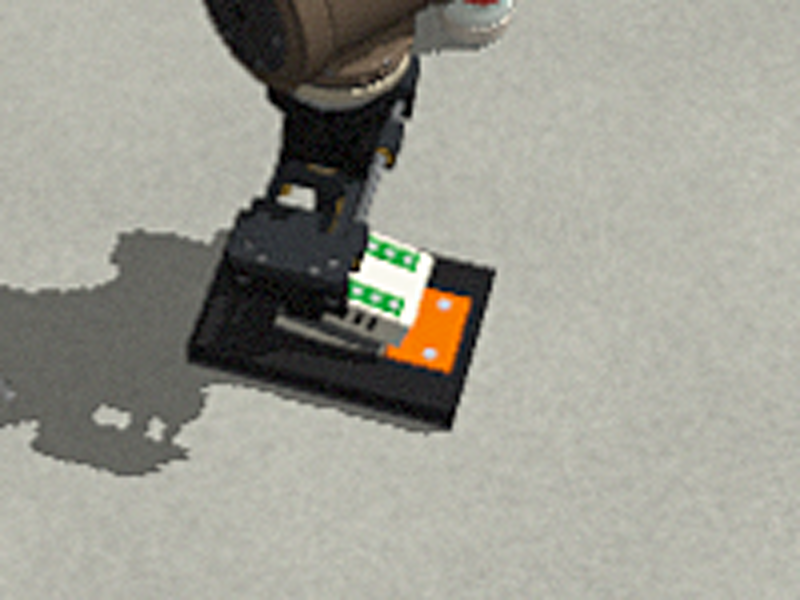

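It's tilted, with the left edge clear of the foam and the toe still under the bar at px (395,340). I lift slightly more, draw back, then raise.

```bash
python3 -m pendant '{"travel":[[0.03,0,-0.05],[0,0,-0.02],[-0.06,0,0],[-0.07,0,0],[-0.07,0,0],[-0.07,0,0],[-0.05,0,0],[0,0,0]],"roll":[0,0,0,0,0,0,0,0]}'
python3 -m pendant '{"travel":[[0,0,-0.1],[0,0,-0.2],[0,0,-0.2],[0,0,-0.3],[0,0,-0.4],[0,0,-0.4],[0,0,-0.4],[0,0,0],[0,0,0]],"roll":[0,0,0,0,0,0,0,0,0]}'
python3 - <<'E'
from h import *
p,d=ctrl.capture("scene");cv2.imwrite('pics/s3.png',cv2.resize(p[130:280,270:470],(800,600),interpolation=cv2.INTER_CUBIC)[:,:,::-1])
E
```

```text
time_s: 8.12
ee_pos: [0.506, 0.1879, 0.0588]
ee_rot: [180.0, 0.0, 50.4]
force: [-0.1, 0.3, -2.1]
opening: 0.056
grasp_force: 8.0
time_s: 9.25
ee_pos: [0.5057, 0.188, 0.1784]
ee_rot: [-180.0, 0.0, 50.4]
force: [-0.3, 0.3, -3.8]
opening: 0.0562
grasp_force: 8.0
```

View pics/s3.png

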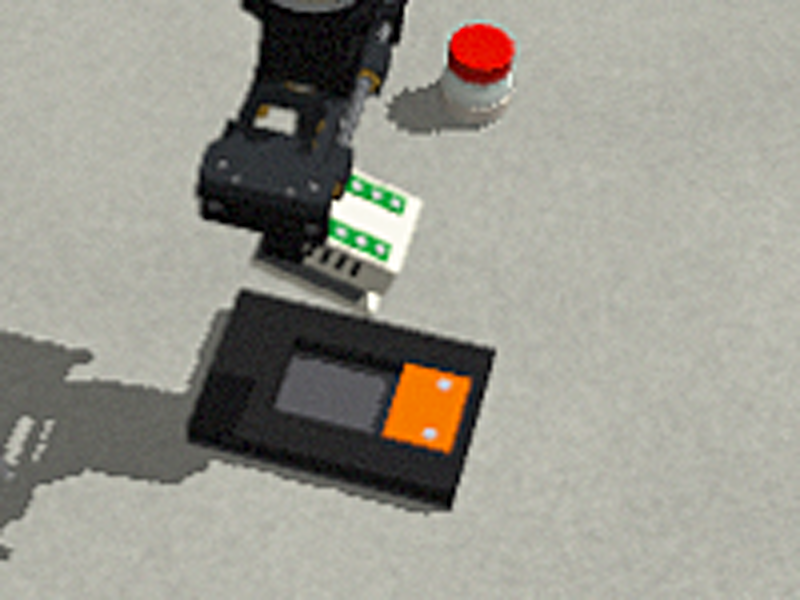

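It's free of the bar, hanging tilted about 20° in the pads, and the pocket is empty. I carry it to the mat with a firmer grip.

```bash
python3 -m pendant '{"travel":[[-0.3,0.21,0],[-0.6,0.42,0],[-0.8,0.56,0],[-0.8,0.56,0],[-0.8,0.56,0],[-0.8,0.56,0],[-0.8,0.56,0],[-0.8,0.56,0],[-0.8,0.56,0],[-0.6,0.41,0]],"roll":[0,0,0,0,0,0,0,0,0,0]}' -1 20
python3 -m pendant '{"travel":[[0,0,0],[0,0,0.5],[0,0,0.5],[0,0,0.2],[0,0,0],[0,0,0],[0,0,0]],"roll":[0,0,0,0,0,0,0]}'
python3 -m pendant '{"travel":[[0,0,0],[0,0,0],[0,0,0],[0,0,0],[0,0,0],[0,0,0]],"roll":[0,0,0,0,0,0]}' -1 4
python3 - <<'E'
from h import *
p,d=ctrl.capture("scene");cv2.imwrite('pics/s4.png',cv2.resize(p[200:350,90:290],(800,600),interpolation=cv2.INTER_CUBIC)[:,:,::-1])
E
```

```text
time_s: 10.55
ee_pos: [0.4629, -0.3321, 0.1777]
ee_rot: [-179.9, 0.0, 50.3]
force: [1.7, 0.0, -0.7]
opening: 0.056
grasp_force: 20.0
time_s: 11.42
ee_pos: [0.464, -0.3301, 0.1078]
ee_rot: [179.9, 0.0, 50.4]
force: [0.1, 0.4, -2.0]
opening: 0.0562
grasp_force: 20.0
time_s: 12.18
ee_pos: [0.4637, -0.3299, 0.1068]
ee_rot: [180.0, 0.0, 50.4]
force: [-0.5, -0.2, -2.6]
opening: 0.0558
grasp_force: 4.0
```

View pics/s4.png

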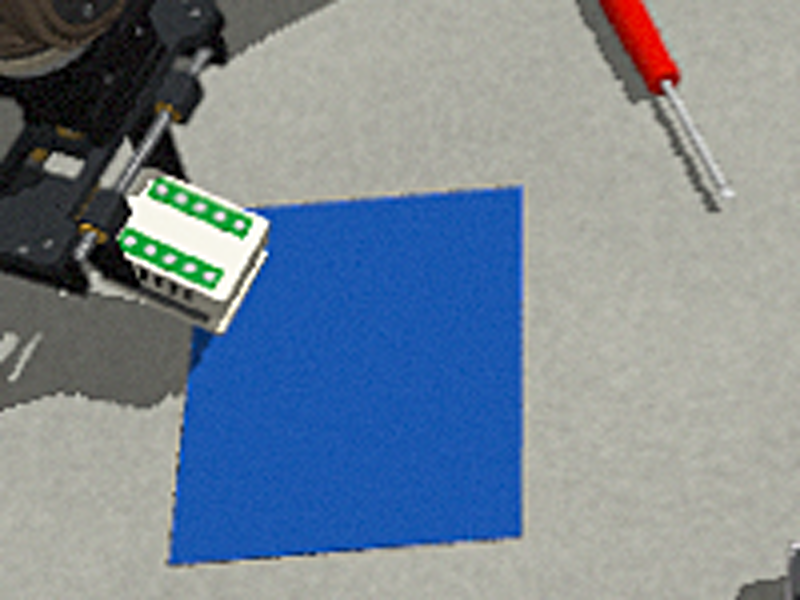

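Module held tilted about 25–30° above the mat's near edge, with the toe around px (225,330). I lower until the toe touches.

```bash
python3 -m pendant '{"travel":[[0.16,0,0.3],[0,0,0.3],[0,0,0.08],[0,0,0.05],[0,0,0]],"roll":[0,0,0,0,0]}' -1 6
python3 -m pendant '{"travel":[[0,0,0.04],[0,0,0.04],[0,0,0]],"roll":[0,0,0]}'
```

```text
time_s: 12.85
ee_pos: [0.4699, -0.3227, 0.0633]
ee_rot: [180.0, 0.0, 50.4]
force: [0.1, 0.6, -2.3]
opening: 0.056
grasp_force: 6.0
time_s: 13.22
ee_pos: [0.4698, -0.3225, 0.0581]
ee_rot: [-180.0, 0.0, 50.4]
force: [-0.4, -0.0, -4.2]
opening: 0.0564
grasp_force: 6.0
```

```bash
python3 -m pendant '{"travel":[[0,0,0.04],[0,0,0.04],[0,0,0]],"roll":[0,0,0]}'
python3 - <<'E'
from h import *
p,d=ctrl.capture("scene");print(ctrl.get_state()["force"]);cv2.imwrite('pics/s5.png',cv2.resize(p[230:320,110:230],(800,600),interpolation=cv2.INTER_CUBIC)[:,:,::-1])
E
```

```text
time_s: 13.6
ee_pos: [0.4699, -0.3229, 0.0536]
ee_rot: [180.0, 0.0, 50.4]
force: [-0.8, -1.4, 1.8]
opening: 0.0556
grasp_force: 6.0
[-1.63419016 -2.05275559  1.89461534]
```

View pics/s5.png

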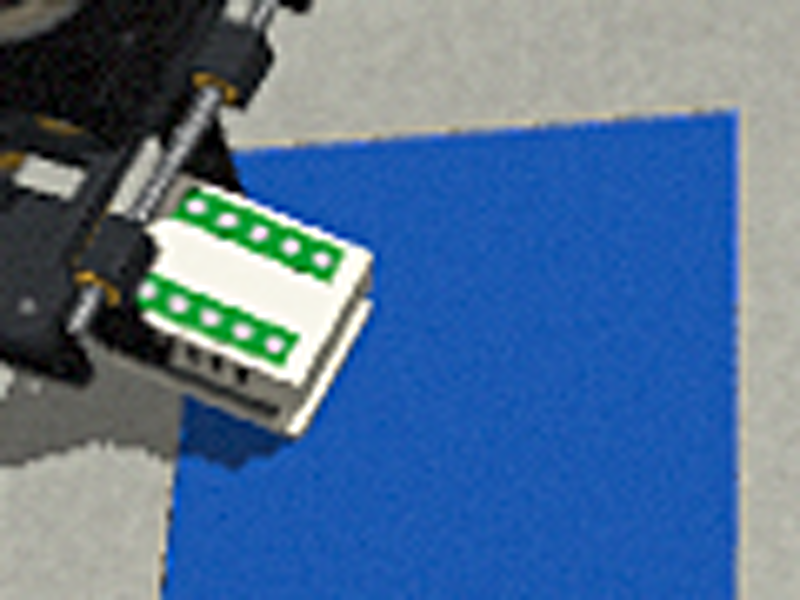

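The toe is on the mat at px (335,370), tilt about 18°, and the force shows contact. I swing the hinge point in an arc about the toe.

```bash
python3 -m pendant '{"travel":[[0.1,0,-0.07],[0.1,0,-0.07],[0.1,0,-0.045],[0.1,0,-0.045],[0.105,0,-0.03],[0.105,0,-0.03],[0,0,0]],"roll":[0,0,0,0,0,0,0]}' -1 4
python3 - <<'E'
from h import *
p,d=ctrl.capture("scene");print(ctrl.get_state()["force"]);cv2.imwrite('pics/s6.png',cv2.resize(p[230:320,110:230],(800,600),interpolation=cv2.INTER_CUBIC)[:,:,::-1])
E
```

```text
time_s: 14.52
ee_pos: [0.4935, -0.294, 0.0709]
ee_rot: [180.0, 0.0, 50.4]
force: [-0.4, -0.2, -2.5]
opening: 0.056
grasp_force: 4.0
[ 0.30569836 -0.38782517 -3.51126518]
```

View pics/s6.png

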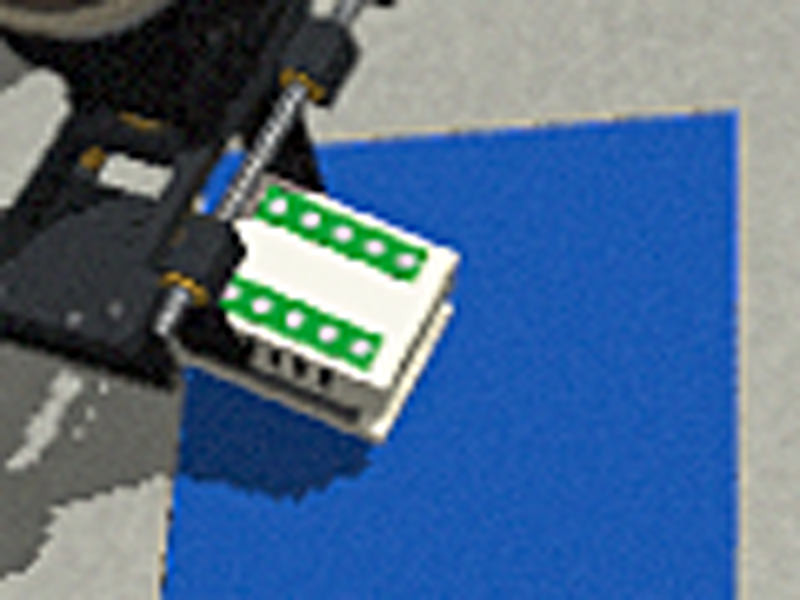

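At 4 N the pads carry the module without turning, and the toe came off the mat at px (385,440). I try the lightest grip with a gentle vertical bounce close to the mat, so gravity swings it.

```bash
cat > tilt.py <<'E'
from h import *
# side view: wrist not useful; use scene depth points of the module -> top plane normal and extremes
n="scene";p,d=ctrl.capture(n);v,u=np.mgrid[0:480,0:640]
w=world(n,np.c_[u.ravel(),v.ravel()],d=d.ravel());s=ctrl.get_state();g=s["ee_pos"];ya=np.radians(s["ee_rot"][2])
X=np.array([np.cos(ya),np.sin(ya),0]);Y=np.array([-np.sin(ya),np.cos(ya),0])
hsv=cv2.cvtColor(p,cv2.COLOR_RGB2HSV).reshape(-1,3).astype(int)
a=(w-g)@X;b=(w-g)@Y
m=(abs(b)<.03)&(abs(a)<.11)&(w[:,2]>.006)&(w[:,2]<g[2]+.06)
light=m&(hsv[:,1]<60)&(hsv[:,2]>140)
green=m&(abs(hsv[:,0]-65)<20)&(hsv[:,1]>90)
for nm,k in(("light",light),("green",green)):
    if k.sum()<15: print(nm,k.sum());continue
    q=np.c_[a[k]*1e3,w[k,2]*1e3];q2=w[k]-w[k].mean(0);_,sv,V=np.linalg.svd(q2,full_matrices=False);nn=V[2]*np.sign(V[2]@[0.4,0.1,.9])
    print(nm,k.sum(),"tilt",round(np.degrees(np.arctan2(nn@X,nn[2])),1),"a",np.percentile(q[:,0],[1,99]).round(),"z",np.percentile(q[:,1],[1,50,99]).round(),"rms",round(sv[2]/len(q)**.5*1e3,1))
print(s["ee_pos"].round(4),s["force"].round(1),s["opening"].round(4))
E
python3 tilt.py
python3 -m pendant '{"travel":[[0,0,0],[0,0,0],[0,0,-0.2],[0,0,0.2],[0,0,-0.2],[0,0,0.2],[0,0,0]],"roll":[0,0,0,0,0,0,0]}' -1 3
python3 tilt.py
```

```text
light 476 tilt 29.9 a [-2. 66.] z [24. 72. 85.] rms 9.5
green 227 tilt 17.3 a [ 1. 56.] z [65. 75. 86.] rms 2.3
time_s: 15.5
ee_pos: [0.4932, -0.2944, 0.0702]
ee_rot: [-180.0, 0.0, 50.4]
force: [0.7, -0.5, -1.5]
opening: 0.0559
grasp_force: 3.0
light 431 tilt 39.8 a [-2. 53.] z [13. 58. 83.] rms 5.7
green 212 tilt 41.0 a [ 1. 47.] z [46. 63. 88.] rms 3.8Traceback (most recent call last):
  File "tilt.py", line 15, in <module>
    print(s["ee_pos"].round(4),s["force"].round(1),s["opening"].round(4))
                                                   ^^^^^^^^^^^^^^^^^^
AttributeError: 'float' object has no attribute 'round'
Traceback (most recent call last):
  File "tilt.py", line 15, in <module>
    print(s["ee_pos"].round(4),s["force"].round(1),s["opening"].round(4))
                                                   ^^^^^^^^^^^^^^^^^^
AttributeError: 'float' object has no attribute 'round'
```

The bounce turned it from 17° to 41°, and the toe is now near the mat. I raise it a little and repeat.

```bash
sed -i 's/,s\["opening"\].round(4)//' tilt.py
python3 -m pendant '{"travel":[[0,0,-0.2],[0,0,0],[0,0,-0.2],[0,0,0.2],[0,0,-0.2],[0,0,0.2],[0,0,-0.2],[0,0,0.2],[0,0,0]],"roll":[0,0,0,0,0,0,0,0,0]}'
python3 tilt.py
```

```text
time_s: 16.68
ee_pos: [0.4928, -0.294, 0.0819]
ee_rot: [-179.9, 0.0, 50.4]
force: [0.0, 0.9, -3.3]
opening: 0.0556
grasp_force: 3.0
light 418 tilt 45.1 a [-1. 50.] z [41. 66. 93.] rms 3.4
green 214 tilt 45.6 a [ 1. 44.] z [ 49.  71. 102.] rms 3.0
[ 0.4929 -0.2941  0.0822] [-0.5  0.6 -2.8]
```

```bash
python3 -m pendant '{"travel":[[0,0,0.15],[0.03,0,0.06],[0.06,0,0],[0.06,0,-0.01],[0.08,0,-0.01],[0.08,0,0],[0.08,0,0],[0.08,0,0],[0,0,0]],"roll":[0,0,0,0,0,0,0,0,0]}'
python3 tilt.py
```

```text
time_s: 17.85
ee_pos: [0.5114, -0.2723, 0.0714]
ee_rot: [180.0, 0.0, 50.4]
force: [0.4, 0.4, -2.5]
opening: 0.056
grasp_force: 3.0
light 359 tilt 51.2 a [ 1. 45.] z [31. 56. 84.] rms 3.9
green 204 tilt 51.0 a [-0. 38.] z [39. 62. 89.] rms 2.5
[ 0.5112 -0.2724  0.0714] [-0.1  0.2 -2.8]
```

```bash
python3 -m pendant '{"travel":[[0,0,0.05],[0.04,0,0.02],[0.06,0,0],[0.06,0,0],[0.06,0,0],[0.06,0,0],[0,0,0]],"roll":[0,0,0,0,0,0,0]}'
python3 tilt.py
```

```text
time_s: 18.77
ee_pos: [0.522, -0.2593, 0.0671]
ee_rot: [-180.0, -0.0, 50.4]
force: [0.3, 0.3, -1.1]
opening: 0.0563
grasp_force: 3.0
light 316 tilt 57.2 a [-42.  33.] z [23. 50. 86.] rms 6.3
green 162 tilt 63.2 a [ 1. 30.] z [32. 57. 84.] rms 1.9
[ 0.5219 -0.2594  0.0671] [ 0.6 -0.3 -1.5]
```

```bash
python3 -m pendant '{"travel":[[0.08,0,0.02],[0.08,0,0.02],[0.08,0,0.03],[0.08,0,0.03],[0,0,0]],"roll":[0,0,0,0,0]}'
python3 tilt.py
```

```text
time_s: 19.45
ee_pos: [0.5344, -0.2444, 0.061]
ee_rot: [-180.0, -0.0, 50.4]
force: [0.4, -0.1, 0.6]
opening: 0.056
grasp_force: 3.0
light 248 tilt 70.1 a [-41.  18.] z [12. 42. 86.] rms 6.5
green 119 tilt 79.4 a [ 3. 18.] z [19. 48. 79.] rms 1.5
[ 0.5342 -0.2446  0.0611] [ 0.6  1.8 -1. ]
```

```bash
python3 -m pendant '{"travel":[[0.08,0,0.04],[0.08,0,0.04],[0.04,0,0.02],[0,0,0]],"roll":[0,0,0,0]}'
python3 -m pendant '{"travel":[[0,0,0],[0,0,0],[0,0,0],[0,0,0],[0,0,0],[0,0,0]],"roll":[0,0,0,0,0,0]}' 0.6
python3 tilt.py
python3 - <<'E'
from h import *
for n in("top",):
    p,d=ctrl.capture(n);cv2.imwrite('pics/t7.png',cv2.resize(p[180:330,370:530],(640,600),interpolation=cv2.INTER_CUBIC)[:,:,::-1])
p2,_=ctrl.capture("scene");a=cv2.resize(p2[210:320,110:230],(400,367),interpolation=cv2.INTER_CUBIC);b=cv2.resize(p[180:330,370:530],(391,367),interpolation=cv2.INTER_CUBIC)
cv2.imwrite('pics/m7.png',np.hstack([a,b])[:,:,::-1])
E
```

```text
time_s: 20.0
ee_pos: [0.5418, -0.2354, 0.055]
ee_rot: [-180.0, 0.0, 50.4]
force: [0.4, -0.3, -3.5]
opening: 0.0559
grasp_force: 3.0
time_s: 20.75
ee_pos: [0.5418, -0.2356, 0.0552]
ee_rot: [180.0, 0.0, 50.4]
force: [0.4, -0.5, -0.1]
opening: 0.0761
grasp_force: 0.0
light 216 tilt 67.3 a [-39.   9.] z [ 7. 56. 81.] rms 11.1
green 91 tilt 90.1 a [ 6. 10.] z [10. 40. 68.] rms 0.9
[ 0.5418 -0.2356  0.0553] [ 0.   0.5 -0.2]
```

View pics/m7.png

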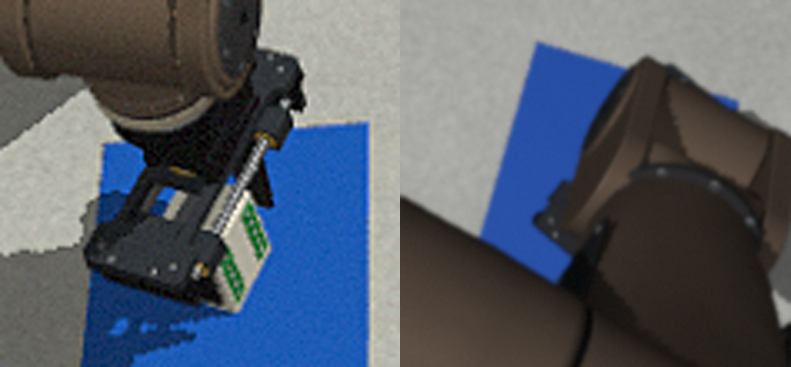

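The module stands upright at 90° on its +x end: green strips at px (240,260), back plane 8 mm ahead of the TCP. I regrip near the face side at the top, so that hanging makes it lean towards face-up.

```bash
python3 -m pendant '{"travel":[[-0.19,0,-0.06],[-0.19,0,-0.06],[-0.19,0,0],[0,0,0]],"roll":[0,0,0,0]}'
python3 -m pendant '{"travel":[[0,0,0],[0,0,0],[0,0,0],[0,0,0],[0,0,0],[0,0,0],[0,0,0]],"roll":[0,0,0,0,0,0,0]}' -1 5
python3 -m pendant '{"travel":[[0,0,-0.1],[0,0,-0.1],[0,0,-0.05],[0,0,0],[0,0,0]],"roll":[0,0,0,0,0]}'
python3 tilt.py
```

```text
time_s: 21.4
ee_pos: [0.5193, -0.2629, 0.0625]
ee_rot: [180.0, 0.0, 50.3]
force: [0.1, 0.2, 0.2]
opening: 0.0762
grasp_force: 0.0
time_s: 22.28
ee_pos: [0.5199, -0.2619, 0.0624]
ee_rot: [-180.0, 0.0, 50.4]
force: [0.9, 0.6, -1.3]
opening: 0.056
grasp_force: 5.0
time_s: 22.9
ee_pos: [0.5199, -0.2619, 0.0774]
ee_rot: [-180.0, 0.0, 50.4]
force: [0.2, -0.5, -2.8]
opening: 0.0558
grasp_force: 5.0
light 443 tilt 76.1 a [ 1. 43.] z [18. 91. 97.] rms 8.4
green 96 tilt 82.3 a [12. 43.] z [ 26.  52. 113.] rms 4.8
[ 0.5199 -0.2619  0.0773] [ 0.3  0.  -2.5]
```

Gripped and lifted 15 mm. Now I bounce at 3 N.

```bash
python3 -m pendant '{"travel":[[0,0,0],[0,0,-0.2],[0,0,0.2],[0,0,-0.2],[0,0,0.2],[0,0,-0.2],[0,0,0.2],[0,0,0]],"roll":[0,0,0,0,0,0,0,0]}' -1 3
python3 tilt.py
python3 - <<'E'
from h import *
p,_=ctrl.capture("scene");cv2.imwrite('pics/s8.png',cv2.resize(p[210:320,110:230],(654,600),interpolation=cv2.INTER_CUBIC)[:,:,::-1])
E
```

```text
time_s: 23.95
ee_pos: [0.5199, -0.262, 0.0768]
ee_rot: [-180.0, 0.0, 50.4]
force: [1.0, 0.4, -3.3]
opening: 0.0562
grasp_force: 3.0
light 396 tilt 24.0 a [ 0. 43.] z [53. 79. 91.] rms 5.0
green 6
[ 0.5197 -0.2618  0.0769] [-0.   0.1 -3.1]
```

View pics/s8.png

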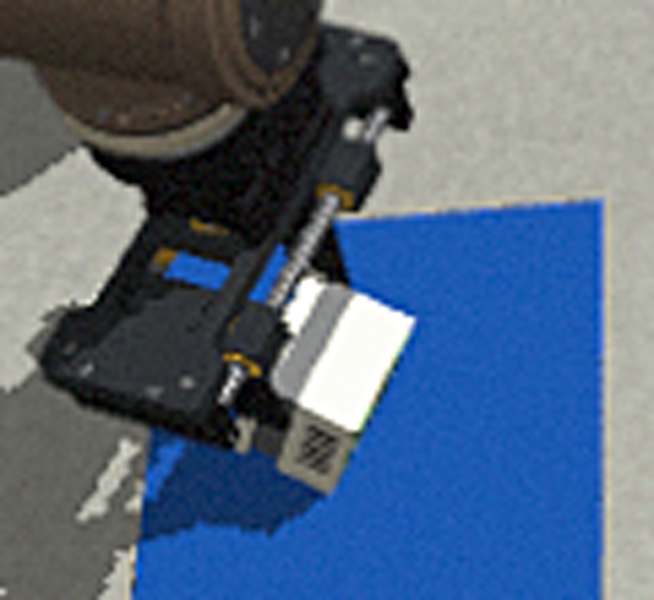

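The module leans about 114° with its plain end up at px (355,360). I lower it to contact and swing it over.

```bash
python3 -m pendant '{"travel":[[0,0,0.08],[0.06,0,0],[0.08,0,0],[0.08,0,0],[0.08,0,0.01],[0.08,0,0.02],[0.08,0,0.02],[0,0,0]],"roll":[0,0,0,0,0,0,0,0]}'
python3 tilt.py
```

```text
time_s: 25.05
ee_pos: [0.5378, -0.2403, 0.0695]
ee_rot: [-180.0, -0.0, 50.4]
force: [0.2, 1.4, 1.7]
opening: 0.0558
grasp_force: 3.0
light 308 tilt 41.3 a [ 3. 38.] z [55. 68. 89.] rms 4.3
green 1
[ 0.5377 -0.2404  0.0695] [-1.   2.3  2.3]
```

```bash
python3 -m pendant '{"travel":[[0.08,0,0.01],[0.08,0,0.02],[0.08,0,0.02],[0.08,0,0.03],[0.08,0,0.04],[0.08,0,0.05],[0.08,0,0.06],[0,0,0]],"roll":[0,0,0,0,0,0,0,0]}'
python3 tilt.py
```

```text
time_s: 26.1
ee_pos: [0.5592, -0.2145, 0.0555]
ee_rot: [-180.0, 0.0, 50.4]
force: [0.1, 0.7, -1.1]
opening: 0.0559
grasp_force: 3.0
light 266 tilt 31.1 a [-57.  26.] z [24. 45. 72.] rms 12.5
green 3
[ 0.559  -0.2146  0.0556] [ 0.7 -0.4 -1.4]
```

```bash
python3 -m pendant '{"travel":[[0.06,0,0.05],[0.06,0,0.06],[0.05,0,0.06],[0.03,0,0.06],[0,0,0]],"roll":[0,0,0,0,0]}'
python3 - <<'E'
from h import *
p,_=ctrl.capture("scene");cv2.imwrite('pics/s9.png',cv2.resize(p[210:320,110:230],(654,600),interpolation=cv2.INTER_CUBIC)[:,:,::-1])
E
```

```text
time_s: 26.78
ee_pos: [0.5666, -0.2054, 0.0417]
ee_rot: [-180.0, 0.0, 50.4]
force: [-0.3, 0.6, -2.5]
opening: 0.0559
grasp_force: 3.0
```

View pics/s9.png

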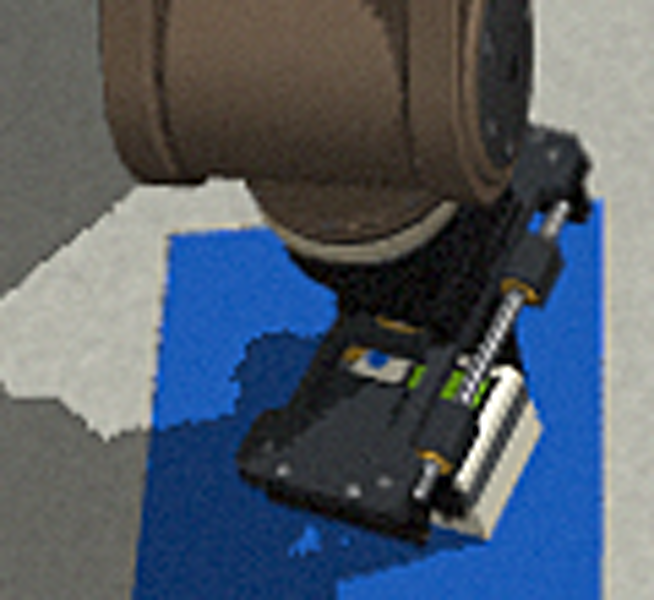

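The module is nearly flat with its screen up (green at px (450,385)). I lower the last few millimetres and let go.

```bash
python3 -m pendant '{"travel":[[0,0,0.04],[0,0,0.03],[0,0,0.03],[0,0,0]],"roll":[0,0,0,0]}'
python3 -m pendant '{"travel":[[0,0,0],[0,0,0],[0,0,0],[0,0,0],[0,0,0],[0,0,0],[0,0,0]],"roll":[0,0,0,0,0,0,0]}' 0.9
python3 -m pendant '{"travel":[[0,0,-0.3],[0,0,-0.6],[-0.5,0,-0.9],[-0.9,0,-0.5],[-0.9,0,0],[-0.9,0,0],[0,0,0],[0,0,0],[0,0,0]],"roll":[0,0,0,0,0,0,0,0,0]}'
python3 - <<'E'
from h import *
n="scene";p,d=ctrl.capture(n);cv2.imwrite('pics/s10.png',cv2.resize(p[210:340,100:260],(738,600),interpolation=cv2.INTER_CUBIC)[:,:,::-1])
v,u=np.mgrid[0:480,0:640];w=world(n,np.c_[u.ravel(),v.ravel()],d=d.ravel())
c=np.array([.5309,-.2479]);m=(np.hypot(*(w[:,:2]-c).T)<.12)&(w[:,2]>.04)&(w[:,2]<.065)
q=w[m];r=cv2.minAreaRect(q[:,:2].astype(np.float32));a=np.radians(-15.6);o=np.array(r[0])-c
_,_,V=np.linalg.svd(q-q.mean(0),full_matrices=False)
print(len(q),r,np.median(q[:,2]),"mat xy",o@[np.cos(a),np.sin(a)],o@[-np.sin(a),np.cos(a)],"normal",V[2])
E
```

```text
time_s: 27.32
ee_pos: [0.5667, -0.2058, 0.0361]
ee_rot: [180.0, 0.0, 50.4]
force: [-0.4, -0.4, 2.5]
opening: 0.0565
grasp_force: 3.0
time_s: 28.2
ee_pos: [0.5666, -0.2056, 0.036]
ee_rot: [180.0, 0.0, 50.4]
force: [-0.0, -0.1, 0.2]
opening: 0.0904
grasp_force: 0.0
time_s: 29.32
ee_pos: [0.4449, -0.3526, 0.1744]
ee_rot: [180.0, -0.0, 50.5]
force: [0.7, 0.9, 0.2]
opening: 0.0905
grasp_force: 0.0
786 ((0.5527117848396301, -0.2220187485218048), (0.07867702841758728, 0.058719437569379807), 50.019874572753906) 0.04976706569333933 mat xy 0.01404831316776153 0.03079347387204627 normal [-0.02046657  0.01124896 -0.99972725]
```

View pics/s10.png

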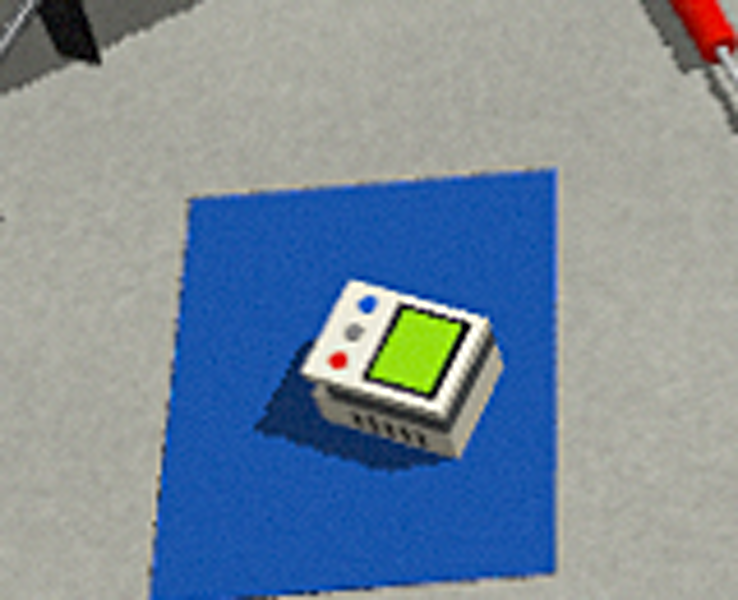

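The module lies flat and face up, with its screen at px (418,350), about 14 mm and 31 mm from the mat's centre in x and y, well inside the limits. I hand in.

```bash
python3 -c "
from rig import ctrl
print(ctrl.hand_in())"
```

```text
the job is handed in; nothing more can be done
None
```

The display module now lies face up, flat and released on the blue mat, and the job is handed in (about 29 s of the 59 s used); the hand-in returned no verdict, and I kept the arm clear of the screwdriver, gear motor and jar but did not re-measure them.

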